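# Press a battery case cap home with a bench ratchet clamp

### The arm

A 7-joint arm with a two-finger parallel gripper is mounted at the origin on the work surface; the furniture and walls round the work are solid. World frame = base frame: x ahead of the robot, y to its left, z up, the work surface at z = 0. Lengths are in m, angles in rad, forces in N, time in s.
With the tool pointing down it reaches from about 0.425 to 0.95 m from the base axis. Payload 16.7 kg.
Tool frame: the origin (TCP) lies between the finger pads; the fingertips stand 11 mm ahead of it and the grasp point (between the pads) lies 8 mm behind it; z points along the fingers, y is the line along which they close (so a half turn about z gives the same grasp; the last joint's range is limited). The gripper opens to 94 mm and grips with 3 to 60 N. Pads are 16 mm wide; open, the fingers measure 119 mm over their backs; the gripper's body (75 mm by 177 mm) begins 78 mm behind the grasp point.
Start: joints at [-1.355, 0.426, 0.074, 1.606, -0.034, 1.111, -0.067], TCP at [0.241, 0.63, 0.216] pointing down, gripper open.
Joint ranges: [-2.85, 2.85], [-0.5, 2.14], [-1.23, 1.37], [0.21, 2.46], [-1.02, 4.16], [0.16, 2.05], [-2.73, 2.73]. Speed limits (rad/s): [1.89, 1.89, 2.39, 2.39, 3.01, 3.01, 3.01].

### API

Orientations are given as [roll, pitch, yaw] about the fixed x, y, z axes, in that order (R = Rz(yaw) Ry(pitch) Rx(roll)).
In Python, from cell import manip, effector, solver, monitor, imaging, workorder gives the robot as it stands. Calls block until the motion is done:
- manip.move_ptp(position, orientation): joint-space move of the TCP to a pose.
- manip.servo_line(position, ori=None, speed=0.15): straight line of the TCP; ori=None keeps the orientation; speed is the mean speed in m/s.
- manip.goto_joints(angles): joint-space move.
- effector.gripper_to(opening, grasp_force=None): finger opening in m; grasp_force is the grip in N (None keeps the last); returns when the fingers have stopped.
- manip.wait(seconds).
- solver.ik(position, orientation): joint angles nearest the present ones, or None.
- monitor.observe(): the state.
- imaging.snapshot(name): name is "scene" or "top" or "wrist"; returns a dict with "color" (480x640x3 uint8, red, green, blue), "range_z" (480x640 float32, m along the optical axis (not along the pixel's ray), 0 where there is no reading), "fx", "fy", "cx", "cy" (pixels), "origin" and "rotation" of the camera in the world; the wrist camera has in their place "tool_from_camera" (4x4, takes a point from camera to tool coordinates, whose origin is the TCP and whose axes are the flange's). Camera axes: x right, y up, looking along -z (the intrinsics and any distortion apply to the point x, -y, -z); pixel columns grow to the right and rows downward; lengths in m; the calibration is good to about 2 mm. The wrist camera is an equidistant fisheye: a pixel r from the principal point sees the ray r / f radians off the axis. A picture is of the moment at which its call begins: read the wrist's pose just before it.
A pose or a line that the arm cannot do raises manip.MotionError and nothing moves.
- workorder.hand_in(): hands the job in; it is judged then, once.
The state is a dict: "t": time; "qpos": joint angles; "qd": joint speeds; "tau": joint torques, N m; "eef_pos": TCP position; "orientation": TCP orientation; "wrist_force": force on the tool from outside, world axes, zero at the start; "moment": the same for the moment, N m; "grip_width": finger opening in m; "grasp_force": force on a finger pad.
Only numpy, scipy, OpenCV 4.12 (cv2) and the standard library are available. Lean on these libraries where they do the work, as an engineer would, in place of code of your own. Each camera call takes 0.05 s, during which the arm holds its last target. There are 200 camera calls.

### The job

Pump the orange trigger of the bench ratchet clamp until its jaw has pressed the yellow end cap firmly home on the blue battery case. When you feel the trigger clearly stiffen part-way down, the cap has seated: push no harder, or it will crack; work it only through the clamp, never touching cap, case or jaw. Then hold the red release paddle down until the jaw has run all the way back, let go, and leave the things lying around where they are.

Things in the scene. Friction and masses are not known exactly. Their poses are not given: they have to be found in the camera images.
- clamp: Bench ratchet clamp on a fixed plywood base (240 x 100 x 12 mm). Black housing, top 72 mm up, orange trigger on top at its rear, red release paddle on its left side; toothed bar with jaw comes out in front. Origin: on the table under the housing's middle; x = the way the jaw advances (to the case), y left, z up. Base spans x -70 to +170. Trigger pivot: pin along y at x -28, z 78 mm
- trigger_press (a point): Where to push the trigger: centre of the ribbed top (34 x 32 mm) of the pad at its free end; moves with it. In clamp x, z (mm): about -97, 120 raised, -109, 82 at full stroke. Push down from above with closed fingers; a spring raises it, and it must come all the way up before the next stroke. Pump at 40 mm/s or less, at 15 in the stroke that seats the cap
- trigger_swing (a joint): Trigger angle: 0 raised (rest), 0.50 rad at its solid lower stop. A full stroke drives the jaw 13 mm; on the way up it falls back to the last 10 mm tooth passed (a short stroke gains nothing). Push at the pad: 3 to 6 N jaw free, 7 to 10 N sliding the cap in; once home it rises about 1.5 N per mm of pad travel. A steady 12 to 16 N short of the stop: seated; 18 N cracks it. At the stop first: let up, stroke again
- release_top (a point): Centre of the ribbed top (26 x 20 mm) of the red release paddle, which sticks out of the housing's left side; when up, at x 18, y 48, z 63 mm in the clamp's frame. Press it straight down, from above, with closed fingers; nothing is under it but the base, 12 mm up
- release_swing (a joint): Angle of the release paddle, in rad: 0 up (sprung), 0.42 at its solid lower stop, where its pad is about 8 mm lower. 3 to 8 N push it down. Beyond 0.30 rad (6 mm) it frees the jaw, which its spring then draws back in at most 1.5 s; let up sooner, the jaw is caught again
- jaw: The moving jaw: toothed steel bar with a dark steel plate 34 x 30 mm and a black rubber pad at its front end, 40 mm above the table. Its pad yields about 1 mm per 25 N. The body's frame is that of the clamp, shifted along x by its travel
- jaw_travel (a joint): How far the jaw has advanced, in m: 0 fully back (its start), grows towards the case, at most 0.055. The pad's face stands 72 mm in front of the clamp's origin at 0. Needs 32 to 39 mm to bring the cap home, by where the case is bolted
- case: Blue battery case 44 x 46 x 36 mm on an aluminium foot 56 x 60 x 10 mm, bolted to the clamp's base in front of the jaw, not always at the same distance. Origin: centre of the foot's underside, 12 mm above the table; axes as the clamp's. Its open mouth, facing the jaw, is at x = -22 mm, z = 28 mm
- cap: Yellow push-in end cap, flange 46 x 36 x 5 mm; its plug and black seal slide into the case's mouth against friction (about 12 N) and it stays where it is pushed to. Origin: centre of the flange's inner face, which meets the case's mouth when home. The jaw may press it with at most 40 N
- cap_gap (a joint): Gap between the cap's flange and the case's mouth, in m: 0 fully home (a solid stop), starts at 0.010 to 0.018
- flux_tin: Round green and clear tin, 52 x 52 x 19 mm, on the table; bystander, leave alone. Origin: centre of its underside
- label_roll: Small white roll, 39 x 39 x 28 mm, on the table; bystander, leave alone. Origin: centre of its underside
- battery_1: AA cell, 14 x 14 x 50 mm, black and copper, standing on the table; bystander, leave alone. Origin: centre of its underside
- battery_2: AA cell, 14 x 14 x 50 mm, black and copper, standing on the table; bystander, leave alone. Origin: centre of its underside

How it is judged:
By the outcome, as a careful person would: the job done as asked, in the order asked, and still so for the second after the job is handed in, with the robot touching nothing.
It also fails if it takes over 67 s, if anything falls off the work surface, if the arm or the gripper's body presses on something with over 40 N, if the wrist force passes 120 N, or if a joint passes its speed limit or range.

## Working session

There is one attempt and no reset: what is moved stays moved. The work goes in short steps, each a Python script; the robot and the scene stay as the last script left them, time stands still between calls to the robot, and variables do not carry over. Pictures are saved under pics/ and viewed, at most 10 in all, crops included, and the job is handed in when it is done.

```bash
mkdir -p pics; ls; python3 - <<'E'
from cell import manip, effector, solver, monitor, imaging
import cv2,numpy as np
s=monitor.observe();print({k:np.round(v,3) for k,v in s.items()})
for n in("scene","top"):
    p=imaging.snapshot(n);np.savez(f"pics/{n}.npz",**p)
    cv2.imwrite(f"pics/{n}.png",p["color"][:,:,::-1]);print(n,p["fx"],p["cx"],p["cy"],p["origin"],p["rotation"],[k for k in p])
E
```

```text
pics
{'t': np.float64(0.0), 'qpos': array([-1.354,  0.427,  0.074,  1.607, -0.034,  1.111, -0.067]), 'qd': array([-0.   ,  0.001,  0.001, -0.001, -0.002, -0.   ,  0.001]), 'tau': array([ 1.0000e-03, -9.3582e+01,  3.6670e+00, -4.5420e+01, -4.9000e-02,
        2.0000e-02,  0.0000e+00]), 'eef_pos': array([0.241, 0.63 , 0.216]), 'orientation': array([-3.14 ,  0.   ,  2.776]), 'wrist_force': array([ 0.77 ,  0.107, -0.661]), 'moment': array([-0.041, -0.005, -0.007]), 'grasp_force': np.float64(0.0), 'grip_width': np.float64(0.094)}
scene 436.8385354452062 323.2367229655583 238.04181505002958 [ 0.07874358 -0.4745113   0.74992716] [ 0.76882183 -0.00641999 -0.83299828] ['color', 'range_z', 'fx', 'fy', 'cx', 'cy', 'origin', 'rotation']
top 490.51048492947245 328.032360863772 237.86708140938362 [ 0.46152829 -0.04288781  0.95359502] [ 0.06349456  0.00216667 -1.59791063] ['color', 'range_z', 'fx', 'fy', 'cx', 'cy', 'origin', 'rotation']
```

View pics/top.png

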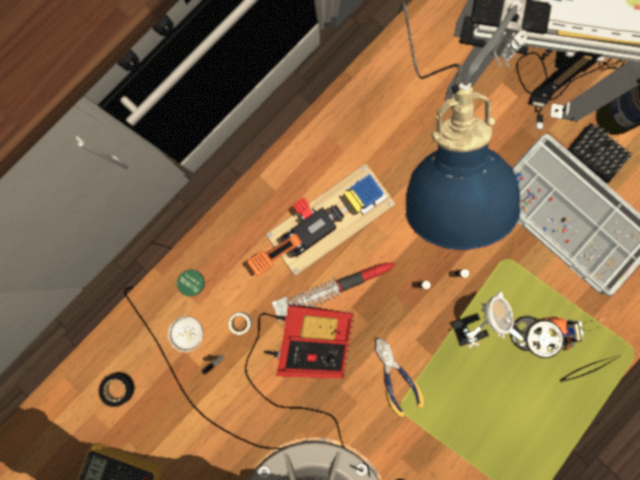

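View pics/scene.png

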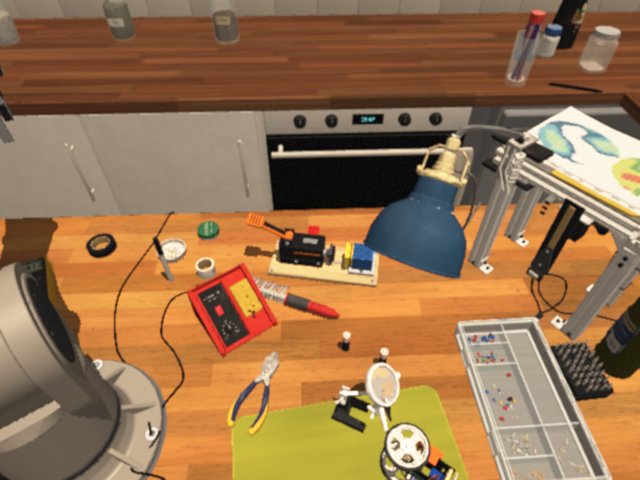

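The top view shows the clamp with its trigger pad at about (259,262), red paddle at (302,208) and case at (370,190). A lamp hangs to the right, at about (460,200). Next I measure these.

```bash
cat > h.py <<'E'
import numpy as np,cv2
from scipy.spatial.transform import Rotation as R
def load(n): return dict(np.load(f"pics/{n}.npz"))
def world(p,u,v,z):  # ray onto plane at height z
    d=R.from_euler('xyz',p["rotation"]).apply(np.array([(u-p["cx"])/p["fx"],-(v-p["cy"])/p["fy"],-1]))
    return p["origin"]+d*(z-p["origin"][2])/d[2]
def depthpt(p,u,v):
    d=R.from_euler('xyz',p["rotation"]).apply(np.array([(u-p["cx"])/p["fx"],-(v-p["cy"])/p["fy"],-1]))
    return p["origin"]+d*p["range_z"][int(round(v)),int(round(u))]
def blob(p,lo,hi,box):
    hsv=cv2.cvtColor(p["color"],cv2.COLOR_RGB2HSV); m=cv2.inRange(hsv,lo,hi)
    k=np.zeros_like(m);k[box[1]:box[3],box[0]:box[2]]=1;m=m*k
    n,l,s,c=cv2.connectedComponentsWithStats(m); i=1+np.argmax(s[1:,4]);return c[i],s[i],l==i
E
python3 - <<'E'
from h import *
np.set_printoptions(precision=4,suppress=True)
p=load("top");s=load("scene")
for q,nm,pts in((p,"top",dict(pad=(259,262),rel=(302,208),house=(315,228),case=(370,190),lamp=(460,200),lamp2=(430,220),base=(300,255),table=(250,350))),(s,"scene",dict(pad=(256,220),rel=(313,231),case=(360,262),lamp=(400,250),lampbot=(460,265),table=(330,330)))):
    for k,(u,v) in pts.items(): print(nm,k,depthpt(q,u,v))
for nm,q,ob,rb,bb in(("top",p,(235,240,285,280),(285,195,320,222),(345,170,390,215)),("scene",s,(240,205,285,240),(300,222,325,240),(340,240,385,275))):
    for k,lo,hi,b in(("orange",(5,180,150),(17,255,255),ob),("red",(0,170,100),(4,255,255),rb),("blue",(100,120,60),(125,255,255),bb),("yellow",(23,150,120),(33,255,255),bb)):
        c,st,m=blob(q,lo,hi,b)
        v,u=np.nonzero(m);P=np.array([depthpt(q,a,e) for a,e in zip(u,v)])
        print(nm,k,c,st,np.median(P,0),P[:,2].min(),P[:,2].max())
# base corners (plywood, top z=.012)
E
python3 - <<'E'
import cv2
a=cv2.imread('pics/top.png')[150:290,235:410]
cv2.imwrite('pics/crop1.png',cv2.resize(a,None,fx=4.5,fy=4.2,interpolation=cv2.INTER_CUBIC))
E
```

```text
top pad [0.4767 0.0756 0.1214]
top rel [0.5741 0.0036 0.063 ]
top house [ 0.5358 -0.0196  0.0756]
top case [ 0.6046 -0.1221  0.0581]
top lamp [ 0.5521 -0.2269  0.278 ]
top lamp2 [ 0.5284 -0.1907  0.2469]
top base [0.4899 0.012  0.0154]
top table [0.3107 0.113  0.0011]
scene pad [0.4782 0.0738 0.1167]
scene rel [0.5744 0.0008 0.0627]
scene case [ 0.5843 -0.1265  0.0486]
scene lamp [ 0.5003 -0.2568  0.2502]
scene lampbot [ 0.5654 -0.3328  0.2184]
scene table [ 0.4407 -0.1702 -0.0014]
top orange [269.8261 256.3913] [263 251  17  11  46] [0.4857 0.0593 0.1132] 0.10051003312647389 0.12018894535106972
top red [302.1146 207.6146] [294 199  17  19 192] [0.5758 0.0027 0.0619] -0.0034595899612392955 0.9535950217003799
top blue [367.2911 190.2489] [353 176  29  30 474] [ 0.6045 -0.117   0.0588] 0.0544665759562839 0.9535950217003799
top yellow [351.1961 202.5098] [345 193  14  19  51] [ 0.5832 -0.0872  0.0487] 0.027902908342902544 0.9535950217003799
scene orange [259.8218 226.1057] [240 211  45  29 870] [ 0.5137  0.1296 -0.0002] -0.005202148534180995 0.12448842537535298
scene red [312.9759 230.1566] [308 226  11  10  83] [0.5772 0.0037 0.0617] 0.05704181004257691 0.06996593592422029
scene blue [363.013  255.2478] [353 240  25  29 460] [ 0.5929 -0.1246  0.0568] 0.02818412323883257 0.7499271553276345
scene yellow [347.5797 250.3333] [345 242   6  18  69] [ 0.5891 -0.0897  0.055 ] -0.0029940357932590755 0.05994841175985566
```

View pics/crop1.png

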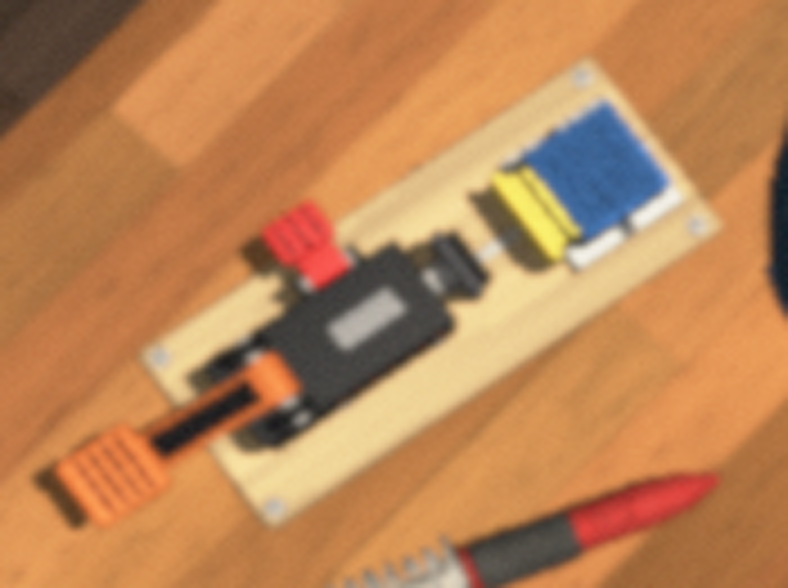

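The crop is clear: base corners at (143,353), (592,60), (720,225) and (272,523); trigger pad centre near (112,476); ribbed paddle centre near (298,235).

```bash
cat >> h.py <<'E'
def fit():
    p=load("top");c=[(143,353),(592,60),(720,225),(272,523)]
    W=np.array([world(p,235+x/4.5,150+y/4.2,.012)[:2] for x,y in c])
    L=np.array([(-.07,.05),(.17,.05),(.17,-.05),(-.07,-.05)])
    a=L-L.mean(0);b=W-W.mean(0)
    th=np.arctan2((a[:,0]*b[:,1]-a[:,1]*b[:,0]).sum(),(a*b).sum())
    M=np.array([[np.cos(th),-np.sin(th)],[np.sin(th),np.cos(th)]]);t=W.mean(0)-M@L.mean(0)
    return M,t,th,W,L
E
python3 - <<'E'
from h import *
from cell import solver,monitor
np.set_printoptions(precision=4,suppress=True)
p=load("top");M,t,th,W,L=fit();print("th",th,"t",t,"res",(W-(L@M.T+t)))
print([np.linalg.norm(W[i]-W[(i+1)%4]) for i in range(4)])
for n,(x,y),z,l in(("pad",(112,476),.12,(-.097,0)),("rel",(298,235),.063,(.018,.048))):
    print(n,world(p,235+x/4.5,150+y/4.2,z),M@l+t)
print("front of cap approx local",M.T@(world(p,235+532/4.5,150+215/4.2,.058)[:2]-t))
a=M@(-.097,0)+t;b=M@(-.109,0)+t;r=M@(.018,.048)+t
for y in np.arange(-np.pi,np.pi,.39):
  print(round(y,2),[None if q is None else np.round(q,2) for q in (solver.ik([*a,.145],[np.pi,0,y]),solver.ik([*r,.085],[np.pi,0,y]))])
E
```

```text
th -0.9810451257571158 t [ 0.5301 -0.0079] res [[-0.0007 -0.0029]
 [-0.0037  0.0002]
 [ 0.0012  0.0034]
 [ 0.0032 -0.0007]]
[np.float64(0.23573606703151717), np.float64(0.0941944897969127), np.float64(0.23547178182569817), np.float64(0.09549857481587305)]
pad [0.4744 0.0743 0.12  ] [0.4761 0.0727]
rel [0.5779 0.0049 0.063 ] [0.58   0.0039]
front of cap approx local [ 0.0992 -0.0006]
-3.14 [array([-0.68,  0.21,  0.44,  2.12, -0.12,  0.84,  1.41]), array([-0.45,  0.46,  0.43,  1.95, -0.26,  0.78,  1.69])]
-2.75 [array([-0.62,  0.2 ,  0.38,  2.12, -0.1 ,  0.84,  1.78]), array([-0.4 ,  0.45,  0.36,  1.95, -0.22,  0.78,  2.04])]
-2.36 [array([-0.56,  0.2 ,  0.31,  2.12, -0.08,  0.84,  2.15]), array([-0.32,  0.43,  0.26,  1.95, -0.15,  0.78,  2.37])]
-1.97 [array([-0.5 ,  0.2 ,  0.24,  2.11, -0.06,  0.84,  2.52]), array([-0.26,  0.43,  0.17,  1.94, -0.1 ,  0.78,  2.72])]
-1.58 [array([ 0.59,  0.35, -1.02,  2.06,  0.38,  0.93,  2.5 ]), array([-0.93,  0.81,  1.21,  1.98, -0.9 ,  1.03, -2.45])]
-1.19 [array([-1.26,  0.44,  1.23,  2.14, -0.53,  0.92, -2.48]), array([-0.93,  0.81,  1.21,  1.98,
[... 666 characters left out ...]
67,  2.13, -0.19,  0.84, -0.5 ]), array([-0.63,  0.51,  0.67,  1.96, -0.43,  0.81, -0.14])]
1.54 [array([-0.83,  0.22,  0.63,  2.13, -0.18,  0.84, -0.13]), array([-0.61,  0.5 ,  0.63,  1.96, -0.4 ,  0.81,  0.22])]
1.93 [array([-0.8 ,  0.22,  0.58,  2.13, -0.16,  0.84,  0.24]), array([-0.57,  0.49,  0.59,  1.96, -0.37,  0.8 ,  0.58])]
2.32 [array([-0.76,  0.21,  0.54,  2.13, -0.15,  0.84,  0.62]), array([-0.53,  0.47,  0.53,  1.96, -0.33,  0.79,  0.93])]
2.71 [array([-0.72,  0.21,  0.5 ,  2.12, -0.13,  0.84,  0.99]), array([-0.49,  0.46,  0.48,  1.96, -0.3 ,  0.79,  1.29])]
3.1 [array([-0.68,  0.21,  0.45,  2.12, -0.12,  0.84,  1.37]), array([-0.46,  0.46,  0.43,  1.95, -0.26,  0.79,  1.65])]
```

```bash
cat >> h.py <<'E'
M,T0,TH=fit()[:3]; T0=T0+np.array([-.001,.001])
def loc(x,y): return M@(x,y)+T0
TRY=[np.pi,0,TH+np.pi]; RELY=[np.pi,0,TH+np.pi/2]
def padpt(phi,dz=0):   # TCP for trigger angle phi
    a=np.arctan2(.042,-.069)+phi; r=np.hypot(.042,.069)
    return [*loc(-.028+r*np.cos(a),0),.078+r*np.sin(a)+.011+dz]
E
python3 - <<'E'
from h import *
from cell import manip,effector,solver,monitor
np.set_printoptions(precision=3,suppress=True)
effector.gripper_to(0.0)
P=padpt(0,.06);print(P,TRY,solver.ik(P,TRY))
manip.move_ptp(P,TRY)
manip.servo_line(padpt(0,.008),speed=.05)
manip.wait(.3);s=monitor.observe();print(s["t"],s["eef_pos"],s["wrist_force"],s["grip_width"])
f0=s["wrist_force"][2]
for dz in np.arange(.006,-.006,-.001):
    manip.servo_line(padpt(0,dz),speed=.02);s=monitor.observe()
    print(round(dz,4),s["eef_pos"][2],s["wrist_force"]-[0,0,f0])
    if s["wrist_force"][2]-f0>2: break
print(s["t"])
E
```

```text
[np.float64(0.475142001527935), np.float64(0.07374587023293318), np.float64(0.19100000000000003)] [3.141592653589793, 0, np.float64(2.1605475278326773)] [-0.811  0.141  0.579  2.083 -0.095  0.942  0.409]
5.175 [0.475 0.074 0.139] [ 0.262 -0.786 -0.631] 0.00045985091148525087
0.006 0.13688524377498987 [-0.618 -0.249  1.287]
0.005 0.13593739866735619 [ 0.506 -0.874  0.604]
0.004 0.13493189508308057 [-0.02   0.367  0.853]
0.003 0.13392251514622983 [ 0.215 -0.556  0.978]
0.002 0.13297516393155123 [0.352 0.767 1.94 ]
0.001 0.13199788512373023 [-0.133  0.85   2.773]
6.675
```

```bash
cat >> h.py <<'E'
from cell import manip,effector,solver,monitor,imaging
def force(n=4):
    f=[]
    for _ in range(n): manip.wait(.01); f.append(monitor.observe()["wrist_force"])
    return np.mean(f,0)
def stroke(f0,phimax,step,speed,stop,dz=.001):
    """press along the pad's arc until phimax or push >= stop; returns log"""
    log=[];phi=0.
    manip.servo_line(padpt(0,dz),speed=speed)
    while phi<phimax-1e-6:
        phi=min(phi+step,phimax); manip.servo_line(padpt(phi,dz),speed=speed)
        f=force(3)-f0; log.append((round(phi,3),*np.round(f,1)))
        if f[2]>=stop: break
    return log
def up(phi):
    for k in (.66,.33,0.): manip.servo_line(padpt(phi*k,.001),speed=.035)
    manip.servo_line(padpt(0,.010),speed=.035); manip.wait(.3)
def snap(n):
    p=imaging.snapshot("top");np.savez(f"pics/{n}.npz",**p)
    a=p["color"][150:290,235:410,::-1];cv2.imwrite(f'pics/{n}.png',cv2.resize(a,None,fx=4.5,fy=4.2,interpolation=cv2.INTER_CUBIC))
E
python3 - <<'E'
from h import *
manip.servo_line(padpt(0,.010),speed=.03);manip.wait(.2);f0=force(8);print(f0)
l=stroke(f0,.46,.04,.02,12);[print(*x) for x in l]
s=monitor.observe();print(s["eef_pos"],s["t"]);up(l[-1][0]);print(force(4)-f0,monitor.observe()["t"]);snap("s1")
E
```

```text
[ 0.02220215 -0.01104689  0.2646493 ]
0.04 -0.2 -0.4 1.9
0.08 0.4 -0.9 3.3
0.12 0.9 -2.1 3.4
0.16 1.0 -1.3 2.8
0.2 0.6 -1.7 2.9
0.24 0.6 -1.4 2.8
0.28 -0.3 -0.7 3.6
0.32 -0.6 0.8 3.5
0.36 -1.5 0.9 3.4
0.4 -1.4 2.0 4.8
0.44 -1.8 3.1 4.3
0.46 -2.1 3.6 4.8
[0.46870722 0.08335804 0.09707731] 11.9333
[ 0.15309956 -0.05966528 -0.25599284] 14.1833
```

View pics/s1.png

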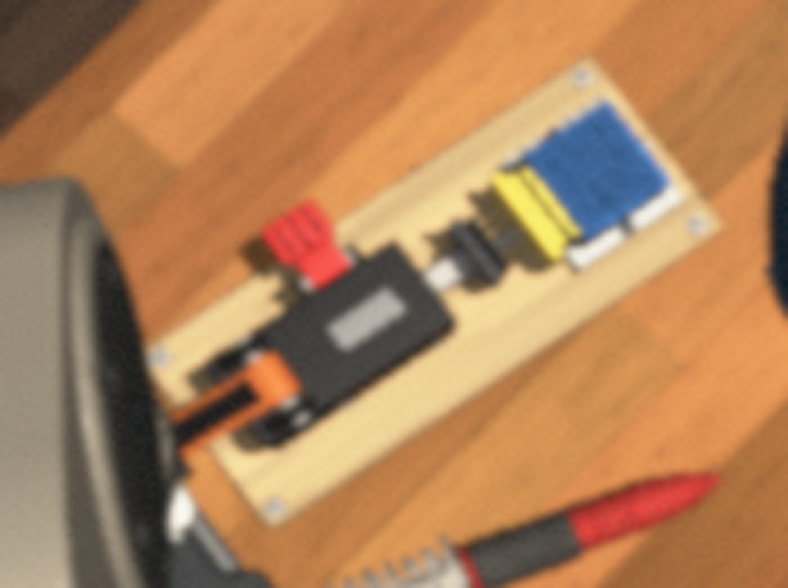

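Stroke 1 worked. The jaw's plate moved from about (462,265) to (482,252), roughly 10 mm, and the cap hasn't been touched yet.

```bash
python3 - <<'E'
from h import *
f0=force(6)
l=stroke(f0,.46,.065,.025,12);[print(*x) for x in l];up(l[-1][0]);print(monitor.observe()["t"])
f0=force(6)
l=stroke(f0,.46,.03,.012,11.5);[print(*x) for x in l];up(l[-1][0]);print(monitor.observe()["t"]);snap("s3")
E
```

```text
0.065 0.3 -0.9 2.4
0.13 0.7 -1.4 2.3
0.195 1.1 -1.2 3.0
0.26 0.4 -0.8 3.6
0.325 -0.6 0.5 3.1
0.39 -0.9 1.8 4.1
0.455 -2.0 3.1 4.7
0.46 -2.2 3.5 4.7
19.9667
0.03 -1.3 0.3 3.7
0.06 -0.1 0.3 3.6
0.09 0.7 -1.0 3.2
0.12 0.8 -1.1 2.8
0.15 0.8 -1.3 3.3
0.18 0.7 -1.6 3.0
0.21 1.4 -2.5 3.8
0.24 1.3 -2.8 6.6
0.27 0.9 -2.6 8.6
0.3 0.7 -2.2 7.5
0.33 -0.0 -1.8 8.1
0.36 0.2 -1.2 7.8
0.39 0.2 -0.9 7.7
0.42 -0.9 -0.3 8.4
0.45 -0.5 -0.1 8.0
0.46 -0.9 -0.3 8.2
29.0333
```

View pics/s3.png

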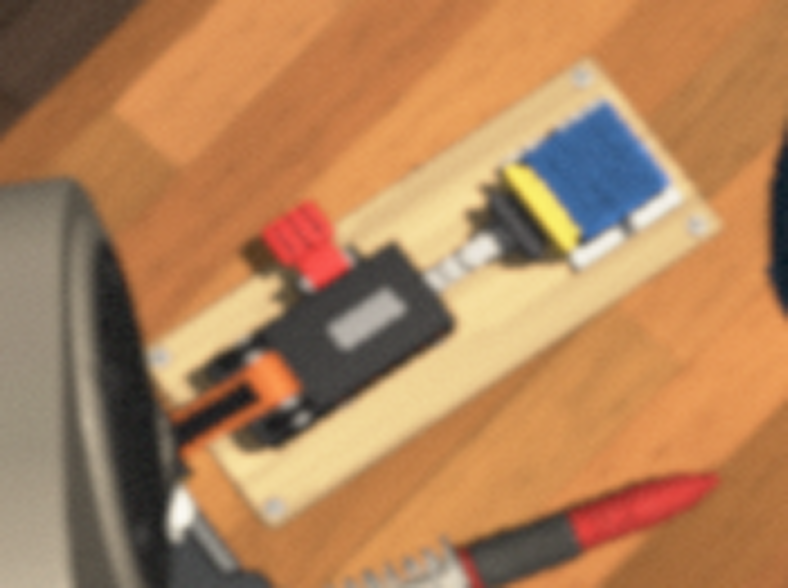

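Jaw at 30 mm (catch), with the cap partly in and a small gap left. Now the slow seating stroke, in finer steps.

```bash
python3 - <<'E'
from h import *
f0=force(8);manip.servo_line(padpt(0,.001),speed=.012)
phi=0.
while phi<.47:
    f=force(4)[2]-f0[2] if phi>0 else 0
    print(round(phi,3),round(f,1))
    if f>=12.9: break
    phi+= .025 if f<9.3 else .007
    manip.servo_line(padpt(phi,.001),speed=.010)
manip.wait(.3);print("hold",force(10)-f0,phi)
up(phi);print(monitor.observe()["t"]);snap("s4")
E
```

```text
0.0 0
0.025 3.2
0.05 4.0
0.075 4.2
0.1 6.4
0.125 7.4
0.15 7.5
0.175 7.9
0.2 7.9
0.225 8.1
0.25 8.2
0.275 9.3
0.3 12.0
0.307 12.7
0.314 13.5
hold [-2.10207792 -0.77443604 13.64521062] 0.314
37.4917
```

View pics/s4.png

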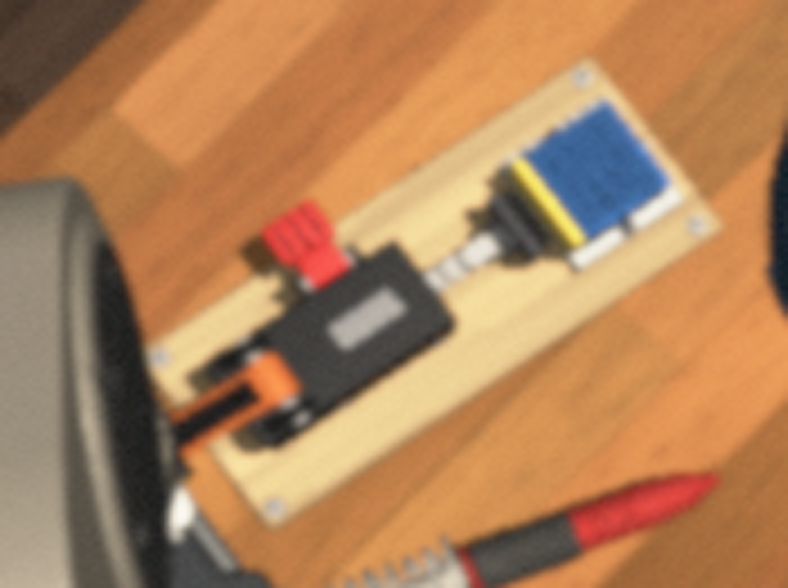

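The cap is flush with the case and the trigger stiffened clearly, with a steady 13.6 N at 0.31 rad. Now the release paddle.

```bash
python3 - <<'E'
from h import *
manip.servo_line(padpt(0,.05),speed=.12)
r=loc(.018,.048);print(r)
manip.move_ptp([*r,.150],RELY)
manip.servo_line([*r,.074+.008],speed=.08);manip.wait(.3);f0=force(6);print(monitor.observe()["eef_pos"],monitor.observe()["t"])
z=.078
while z>.0645:
    manip.servo_line([*r,z],speed=.015);f=force(3)-f0;print(round(z-.074,4),np.round(f,1))
    if f[2]>11: break
    z-=.001
manip.wait(2.0);print(force(4)-f0,monitor.observe()["t"]);snap("r1")
E
```

```text
[0.57899154 0.00486718]
[0.57913253 0.00495828 0.08222517] 40.4583
0.004 [ 0.7  1.  -0.3]
0.003 [0.4 0.4 0.3]
0.002 [-0.  -0.1  0.4]
0.001 [0.2 0.3 0.4]
0.0 [-0.1  0.6  3.2]
-0.001 [0.2 0.8 7.3]
-0.002 [0.3 0.4 8.4]
-0.003 [0.3 0.2 9. ]
-0.004 [0.8 1.6 9.6]
-0.005 [ 1.5  2.1 10.6]
-0.006 [ 2.1  2.4 10.8]
-0.007 [-0.1  3.  19.1]
[-0.68196373  2.40423498 18.56339092] 45.9583
```

View pics/r1.png

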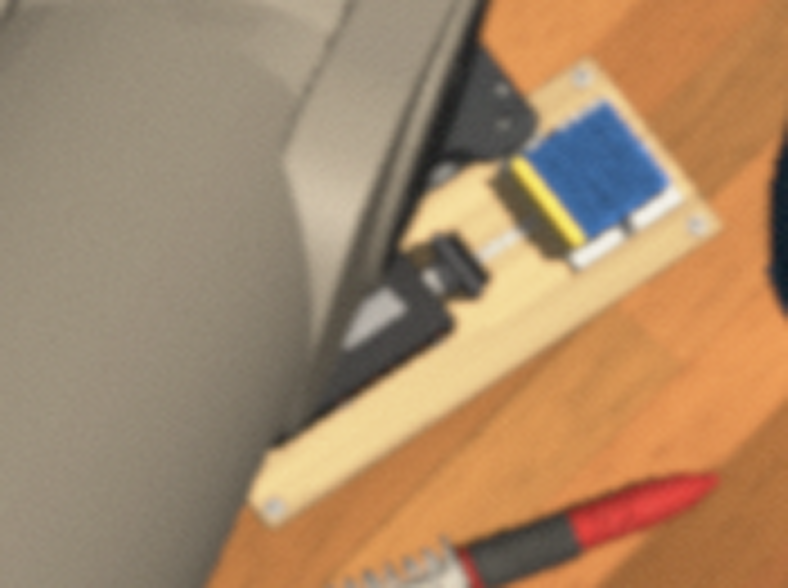

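The jaw is fully back at (462,265), where it started, and the cap is home. Next I let go, retract and take a final look.

```bash
python3 - <<'E'
from h import *
r=loc(.018,.048)
manip.servo_line([*r,.09],speed=.04);manip.servo_line([*r,.20],speed=.12)
manip.move_ptp([.40,.30,.25],TRY);manip.wait(.3);s=monitor.observe();print(s["t"],s["wrist_force"]);snap("end")
E
```

```text
49.4167 [ 0.32461527 -0.52999168  0.13126248]
```

View pics/end.png

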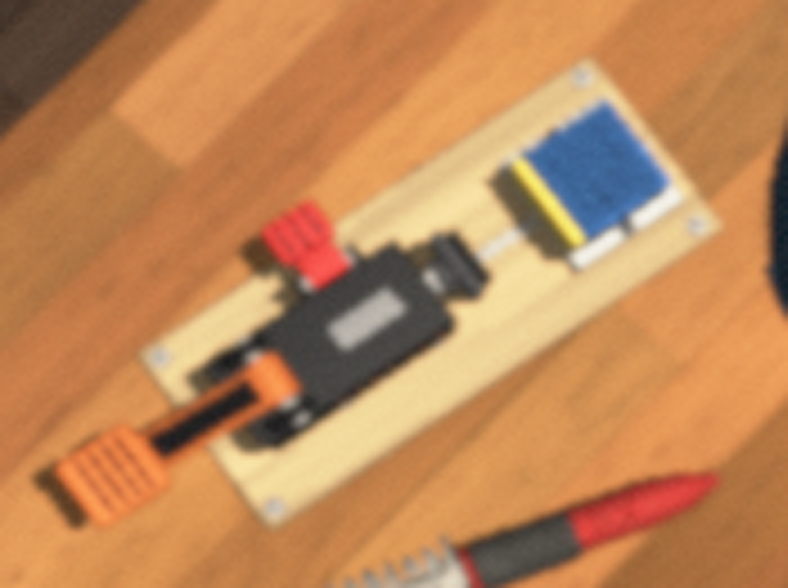

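The cap is flush, the jaw is back at (462,265), and the trigger and paddle are both up.

```bash
python3 -c "
from cell import workorder
print(workorder.hand_in())"
```

```text
the job is handed in; nothing more can be done
None
```

The cap is seated on the case (the trigger stiffened to a steady 13.6 N short of its stop), the jaw is fully back, trigger and paddle are up, the arm is clear, and I handed the job in at about 49 s.

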